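# Shoe-wax tins into the sloped tray by size

## Task

Put the four shoe-wax tins away in the sloped tray, one tin to a lane and in order of size: the largest in the lane next to the key bowl, then the others from large to small along the row to the far end. Set each one down lid up, without dropping it, so that it lies flat on the slope and has slid right down against the stop; leave the key bowl and the sunglasses case where they are.

Things in the scene. Friction and masses are not known exactly. Their poses are not given: they have to be found in the camera images.
- tin_34: Round flat shoe-wax tin, bright aluminium body with a dark screw lid, 34 mm across and 20 mm tall, about 25 g; stands lid up on the ledge at the start. The four tins look alike and differ only in size (this is the smallest). Origin: centre of its underside, z up through the lid.
- tin_43: Round flat shoe-wax tin, bright aluminium body with a dark screw lid, 43 mm across and 24 mm tall, about 45 g; stands lid up on the ledge at the start. The four tins look alike and differ only in size (third). Origin: centre of its underside, z up through the lid.
- tin_52: Round flat shoe-wax tin, bright aluminium body with a dark screw lid, 52 mm across and 28 mm tall, about 75 g; stands lid up on the ledge at the start. The four tins look alike and differ only in size (second largest). Origin: centre of its underside, z up through the lid.
- tin_61: Round flat shoe-wax tin, bright aluminium body with a dark screw lid, 61 mm across and 33 mm tall, about 120 g; stands lid up on the ledge at the start. The four tins look alike and differ only in size (this is the largest). Origin: centre of its underside, z up through the lid.
- lane_a: One of 4 like white plastic lanes, side by side in a wooden stand (letters in no order): floor 160 x 79 mm, 18 deg slope, side walls 8 mm high, a stop 16 mm high square to the floor at the low end. Origin: mid floor, on its surface, 80 mm up the slope from the stop. Frame level: x horizontal towards the high end (stop at -x, robot side), y across the lane, z up. Lanes are 84 mm apart, centre to centre.
- lane_b: One of 4 like white plastic lanes, side by side in a wooden stand (letters in no order): floor 160 x 79 mm, 18 deg slope, side walls 8 mm high, a stop 16 mm high square to the floor at the low end. Origin: mid floor, on its surface, 80 mm up the slope from the stop. Frame level: x horizontal towards the high end (stop at -x, robot side), y across the lane, z up. Floor's middle is 38 mm above the ledge.
- lane_c: One of 4 like white plastic lanes, side by side in a wooden stand (letters in no order): floor 160 x 79 mm, 18 deg slope, side walls 8 mm high, a stop 16 mm high square to the floor at the low end. Origin: mid floor, on its surface, 80 mm up the slope from the stop. Frame level: x horizontal towards the high end (stop at -x, robot side), y across the lane, z up. Slick: a tin let go slides to the stop.
- lane_d: One of 4 like white plastic lanes, side by side in a wooden stand (letters in no order): floor 160 x 79 mm, 18 deg slope, side walls 8 mm high, a stop 16 mm high square to the floor at the low end. Origin: mid floor, on its surface, 80 mm up the slope from the stop. Frame level: x horizontal towards the high end (stop at -x, robot side), y across the lane, z up. All four lanes share one heading.
- key_bowl: Stainless bowl with a few keys, 130 mm across the rim, 48 mm high, on the ledge beside one end of the row of lanes (left or right), about 145 mm from the nearest lane's centre; it marks the end where the largest tin goes and stays where it is. Origin: centre of its underside.
- glasses_case: Closed hard grey sunglasses case, 160 mm long (its x), 64 mm wide, 46 mm high, on the ledge beside the other end of the row; stays where it is. Origin: centre of its underside.
Not all that is in view belongs to the job. What is shaped like the tin_43 but purple is not meant.

How it is judged:
At the end, for the whole second after the job is handed in: Each tin lies lid up, flat (0.08 rad) in its own lane within 26 mm of the centre line and 6 mm of its place against the stop, largest beside the key bowl, then by falling size; all let go and at rest, bowl and case within 20 mm of where they were (((horizontal distance between key_bowl and lane_a between 0 and 0.192 m and y of tin_61 in the frame of lane_a between -0.026 and 0.026 m and x of tin_61 in the frame of lane_a between -0.0531 and -0.0411 m and z of tin_61 in the frame of lane_a between -0.0213 and -0.0093 m) or (horizontal distance between key_bowl and lane_b between 0 and 0.192 m and y of tin_61 in the frame of lane_b between -0.026 and 0.026 m and x of tin_61 in the frame of lane_b between -0.0531 and -0.0411 m and z of tin_61 in the frame of lane_b between -0.0213 and -0.0093 m) or (horizontal distance between key_bowl and lane_c between 0 and 0.192 m and y of tin_61 in the frame of lane_c between -0.026 and 0.026 m and x of tin_61 in the frame of lane_c between -0.0531 and -0.0411 m and z of tin_61 in the frame of lane_c between -0.0213 and -0.0093 m) or (horizontal distance between key_bowl and lane_d between 0 and 0.192 m and y of tin_61 in the frame of lane_d between -0.026 and 0.026 m and x of tin_61 in the frame of lane_d between -0.0531 and -0.0411 m and z of tin_61 in the frame of lane_d between -0.0213 and -0.0093 m)) and angle between tin_61's own z axis and vertical between 0.234159 and 0.394159 rad and linear speed of each of tin_61, tin_52, tin_43, tin_34 below 0.02 m/s and angular speed of each of tin_61, tin_52, tin_43, tin_34 below 0.3 rad/s and contact force between each of tin_61, tin_52, tin_43, tin_34 and the fingers below 0.05 N and ((horizontal distance between key_bowl and lane_a between 0.192 and 0.273 m and y of tin_52 in the frame of lane_a between -0.026 and 0.026 m and x of tin_52 in the frame of lane_a between -0.0574 and -0.0454 m and z of tin_52 in the frame of lane_a between -0.0227 and -0.0107 m) or (horizontal distance between key_bowl and lane_b between 0.192 and 0.273 m and y of tin_52 in the frame of lane_b between -0.026 and 0.026 m and x of tin_52 in the frame of lane_b between -0.0574 and -0.0454 m and z of tin_52 in the frame of lane_b between -0.0227 and -0.0107 m) or (horizontal distance between key_bowl and lane_c between 0.192 and 0.273 m and y of tin_52 in the frame of lane_c between -0.026 and 0.026 m and x of tin_52 in the frame of lane_c between -0.0574 and -0.0454 m and z of tin_52 in the frame of lane_c between -0.0227 and -0.0107 m) or (horizontal distance between key_bowl and lane_d between 0.192 and 0.273 m and y of tin_52 in the frame of lane_d between -0.026 and 0.026 m and x of tin_52 in the frame of lane_d between -0.0574 and -0.0454 m and z of tin_52 in the frame of lane_d between -0.0227 and -0.0107 m)) and angle between tin_52's own z axis and vertical between 0.234159 and 0.394159 rad and ((horizontal distance between key_bowl and lane_a between 0.273 and 0.356 m and y of tin_43 in the frame of lane_a between -0.026 and 0.026 m and x of tin_43 in the frame of lane_a between -0.0616 and -0.0496 m and z of tin_43 in the frame of lane_a between -0.0241 and -0.0121 m) or (horizontal distance between key_bowl and lane_b between 0.273 and 0.356 m and y of tin_43 in the frame of lane_b between -0.026 and 0.026 m and x of tin_43 in the frame of lane_b between -0.0616 and -0.0496 m and z of tin_43 in the frame of lane_b between -0.0241 and -0.0121 m) or (horizontal distance between key_bowl and lane_c between 0.273 and 0.356 m and y of tin_43 in the frame of lane_c between -0.026 and 0.026 m and x of tin_43 in the frame of lane_c between -0.0616 and -0.0496 m and z of tin_43 in the frame of lane_c between -0.0241 and -0.0121 m) or (horizontal distance between key_bowl and lane_d between 0.273 and 0.356 m and y of tin_43 in the frame of lane_d between -0.026 and 0.026 m and x of tin_43 in the frame of lane_d between -0.0616 and -0.0496 m and z of tin_43 in the frame of lane_d between -0.0241 and -0.0121 m)) and angle between tin_43's own z axis and vertical between 0.234159 and 0.394159 rad and ((horizontal distance between key_bowl and lane_a between 0.356 and 2 m and y of tin_34 in the frame of lane_a between -0.026 and 0.026 m and x of tin_34 in the frame of lane_a between -0.0659 and -0.0539 m and z of tin_34 in the frame of lane_a between -0.0255 and -0.0135 m) or (horizontal distance between key_bowl and lane_b between 0.356 and 2 m and y of tin_34 in the frame of lane_b between -0.026 and 0.026 m and x of tin_34 in the frame of lane_b between -0.0659 and -0.0539 m and z of tin_34 in the frame of lane_b between -0.0255 and -0.0135 m) or (horizontal distance between key_bowl and lane_c between 0.356 and 2 m and y of tin_34 in the frame of lane_c between -0.026 and 0.026 m and x of tin_34 in the frame of lane_c between -0.0659 and -0.0539 m and z of tin_34 in the frame of lane_c between -0.0255 and -0.0135 m) or (horizontal distance between key_bowl and lane_d between 0.356 and 2 m and y of tin_34 in the frame of lane_d between -0.026 and 0.026 m and x of tin_34 in the frame of lane_d between -0.0659 and -0.0539 m and z of tin_34 in the frame of lane_d between -0.0255 and -0.0135 m)) and angle between tin_34's own z axis and vertical between 0.234159 and 0.394159 rad and distance of each of key_bowl, glasses_case from where it was at the start of the episode below 0.02 m); the robot touches nothing.
It fails at once if the key bowl or the sunglasses case is knocked away (moved 30 mm or more) (distance of any of key_bowl, glasses_case from where it was at the start of the episode above 0.03 m).
It fails at once if a tin is dropped or thrown (falls free of the fingers faster than 1 m/s, as from 5 cm or more) ((contact force between tin_61 and the fingers below 0.02 N and linear speed of tin_61 above 1 m/s) or (contact force between tin_52 and the fingers below 0.02 N and linear speed of tin_52 above 1 m/s) or (contact force between tin_43 and the fingers below 0.02 N and linear speed of tin_43 above 1 m/s) or (contact force between tin_34 and the fingers below 0.02 N and linear speed of tin_34 above 1 m/s)).
It fails at once if a tin is turned over (angle between any of tin_61, tin_52, tin_43, tin_34's own z axis and vertical above 1.2 rad).
It also fails if it takes over 83 s, if anything falls off the work surface, if the arm or the gripper's body presses on something with over 40 N, if the wrist force passes 120 N, or if a joint passes its speed limit or range.

## Robot

A 7-joint arm with a two-finger parallel gripper is mounted at the origin on the work surface. World frame = base frame: x ahead of the robot, y to its left, z up, the work surface at z = 0. Lengths are in m, angles in rad, forces in N, time in s.
With the tool pointing down it reaches from about 0.4 to 0.875 m from the base axis. Payload 19.3 kg.
Tool frame: the origin (TCP) lies midway between the tips of the shut fingers; the grasp point (between the pads) lies 19 mm behind it (bot.tcp_to_grasp is the distance from the TCP to the grasp point, in m); z points along the fingers, y is the direction in which the jaws open and shut (so a half turn about z gives the same grasp; the last joint's range is limited). The gripper opens to 85 mm and grips with 20 to 120 N. Pads are 22 mm wide; open, the fingers measure 114 mm over their backs; the gripper's body (76 mm by 85 mm) begins 54 mm behind the grasp point. The pads swing forward as they close: fully open they stand 13 mm farther back than shut.
Start: joints at [-1.404, 0.521, -0.036, 1.599, 0.021, 1.021, -0.113], TCP at [0.147, 0.608, 0.231] pointing down, gripper open.
Joint ranges: [-2.91, 2.91], [-0.3, 2.13], [-1.5, 1.42], [0.17, 2.43], [-1.26, 4.41], [0.16, 1.93], [-2.52, 2.52]. Speed limits (rad/s): [1.89, 1.89, 2.39, 2.39, 3.01, 3.01, 3.01].

## Interface

Orientations are given as [roll, pitch, yaw] about the fixed x, y, z axes, in that order (R = Rz(yaw) Ry(pitch) Rx(roll)).
In Python, from workcell import bot gives the robot as it stands. The module is installed in compiled form; this text tells all that it offers.
- The arm moves only by the tool drive_tool, never from a script. Its argument "series" is a list of rows, each a list of 5 numbers: the opening in per cent of the stroke, from 0 (shut) to 100 (fully open), then the shift along the world's x, y, z in m, then the turn about the world's z in rad. A call has 1 to 12 rows; each row shifts and turns the pose as measured when the row begins; what a row does not reach is not made up. A row lasts 1/10 s, in which the tool goes at most 50 mm and 8.59 degrees, less where a joint would pass 70% of its speed; a pose out of reach is approached as far as the arm can. A call with a gripper value outside its range is refused whole. The fingers move at their own pace and stop on an object; "newtons" is the grip in N (left out, the last holds). Time passes only in rows, so rows that do not move let the fingers close. It gives the time, the measured TCP pose, the force and the opening at its end, in the units of the state.
- bot.observe(): the state, without advancing time (a new reading comes with each control period).
- bot.grab_frame(name): name is "scene" or "side" or "wrist"; returns the picture (420x560x3 uint8, red, green, blue); there is no depth.
- bot.camera_info(name): a dict with "fx", "fy", "cx", "cy" (pixels), "cam_to_world" (4x4, takes a point from camera to world coordinates). Camera axes: x right, y down, z forward; pixel columns grow to the right and rows downward; lengths in m; the calibration is good to about 2 mm. The wrist camera is an equidistant fisheye: a pixel r from the principal point sees the ray r / f radians off the axis. A picture is of the moment at which its call begins: read the wrist's pose just before it. camera_info takes no time and is no camera call; for the wrist camera it gives the pose at the moment of the call.
- bot.job_done(): hands the job in, once; it reports no verdict.
Trained networks look in the newest picture that a camera, given by its name, has taken for a name from the list of things; names that differ only in an ending like _2 or _b are one class to them, and where a whole thing is asked for, a point or a joint stands for the part that bears it (a point fixed in the world has none). Each returns a list of dicts, best first, with "conf" (0 to 1); they miss things now and then, are a little off and sometimes report something else, mostly with a low value. They report only what shows in the picture. A call takes as long as a camera call. They do not tell look-alikes from the thing itself.
- bot.masks_of(camera, target): "mask" (420x560 bool, what is visible of it) and "point" ([column, row] in pixels, amid what is visible of it).
The state is a dict: "clock": time; "qpos": joint angles; "qd": joint speeds; "joint_efforts": joint torques, N m; "position": TCP position; "tool_rot": TCP orientation; "force": force on the tool from outside, world axes, zero at the start; "moment": the same for the moment, N m; "grip_width": finger opening in m.
Only numpy, scipy, OpenCV 4.12 (cv2) and the standard library are available. Lean on these libraries where they do the work, as an engineer would, in place of code of your own. Each camera call takes 0.05 s, during which the arm holds its last target.

## Working session

There is one attempt and no reset: what is moved stays moved. The work goes in short steps, Python scripts to look and compute and a tool call to move; the robot and the scene stay as the last step left them, time stands still between calls to the robot, and variables do not carry over. Pictures are saved under pics/ and viewed, and the job is handed in when it is done.

Besides the shell and the picture viewer there is one more tool, called as a command line: name --pt "numbers of a row" for each row, then --argument value for the rest. drive_tool: Moves the arm, as the interface text tells. Its arguments: {"type":"object","properties":{"series":{"type":"array","items":{"type":"array","items":{"type":"number"}}},"newtons":{"type":"number"}},"required":["series"]}

```bash
mkdir -p pics
python3 - <<'E'
from workcell import bot
import cv2
print(bot.observe())
for n in ["scene","side","wrist"]:
    im=bot.grab_frame(n); cv2.imwrite(f"pics/{n}0.png",im[:,:,::-1])
    print(n,bot.camera_info(n))
E
```

```text
{'clock': 0.0, 'qpos': array([-1.40420327,  0.5219866 , -0.03631091,  1.59998089,  0.02118509,
        1.02110782, -0.11280927]), 'qd': array([ 1.25976594e-03, -6.36115371e-04,  7.36849651e-04,  2.43398060e-04,
        1.87112826e-03,  3.64297516e-05, -1.73496573e-04]), 'joint_efforts': array([-3.19697956e-04, -9.27106619e+01,  1.97981469e+00, -3.69931197e+01,
        1.78781088e-02,  8.11443228e-03,  1.27588692e-05]), 'position': array([0.14658045, 0.60723269, 0.23075271]), 'tool_rot': array([-3.14049692e+00,  7.37973414e-05,  2.90475781e+00]), 'force': array([ 0.19331484, -0.9182827 ,  0.36532197]), 'moment': array([-0.02044267, -0.01762925, -0.01620627]), 'grip_width': 0.0854680218679834}
scene {'fx': 414.13285453215417, 'fy': 414.13285453215417, 'cx': 276.93355720796666, 'cy': 205.8730389608913, 'cam_to_world': array([[ 0.35759452,  0.54219016, -0.7603657 ,  1.16921094],
       [ 0.93376281, -0.19485741,  0.30019593, -0.26261164],
       [ 0.01460039, -0.81734963, -0.57595695,  0.52860172],
       [ 0.        ,  0.        ,  0.        ,  1.        ]])}
side {'fx': 389.7868581262212, 'fy': 389.7868581262212, 'cx': 284.61291550745716, 'cy': 204.93541751704132, 'cam_to_world': array([[-0.68965838, -0.36229279,  0.62698904,  0.07565413],
       [-0.72390034,  0.36696729, -0.58421169,  0.4584638 ],
       [-0.01842879, -0.85678407, -0.51534594,  0.45810692],
       [ 0.        ,  0.        ,  0.        ,  1.        ]])}
wrist {'fx': 325.19226210127806, 'fy': 325.19226210127806, 'cx': 278.1808158894397, 'cy': 208.1084871988723, 'cam_to_world': array([[ 0.23540586,  0.93824373,  0.25354052,  0.08232167],
       [ 0.97189656, -0.22696574, -0.06247901,  0.6225921 ],
       [-0.00107553,  0.26112308, -0.96530492,  0.37460053],
       [ 0.        ,  0.        ,  0.        ,  1.        ]])}
```

View pics/scene0.png

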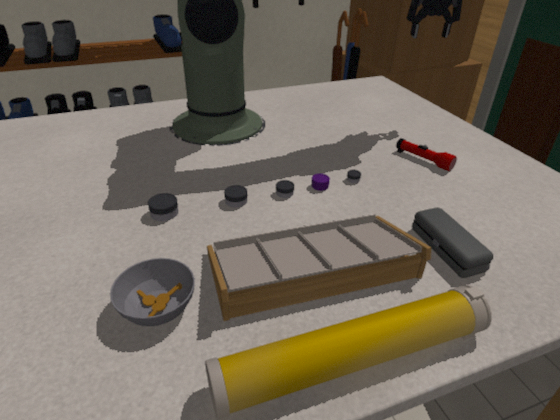

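View pics/side0.png

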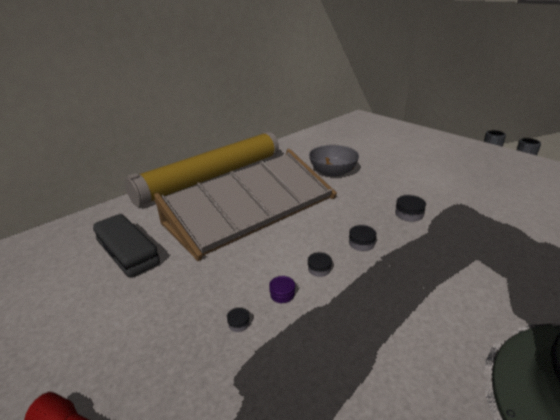

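View pics/wrist0.png

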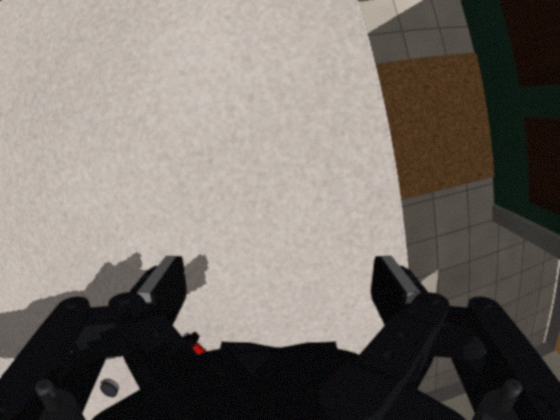

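```bash
cat > h.py <<'E'
from workcell import bot
import numpy as np, cv2
from scipy.optimize import least_squares
def proj(cam,P,ci=None):
    c=ci or bot.camera_info(cam); T=np.linalg.inv(c["cam_to_world"])
    p=P@T[:3,:3].T+T[:3,3]
    if cam=="wrist":
        r=np.hypot(p[:,0],p[:,1]); th=np.arctan2(r,p[:,2]); s=th/np.maximum(r,1e-9)
        return np.c_[c["cx"]+c["fx"]*s*p[:,0],c["cy"]+c["fy"]*s*p[:,1]]
    return np.c_[c["fx"]*p[:,0]/p[:,2]+c["cx"],c["fy"]*p[:,1]/p[:,2]+c["cy"]]
def ray(cam,uv,z,ci=None):
    c=ci or bot.camera_info(cam); x=(uv[0]-c["cx"])/c["fx"]; y=(uv[1]-c["cy"])/c["fy"]
    if cam=="wrist":
        r=np.hypot(x,y); d=np.array([x/r*np.sin(r),y/r*np.sin(r),np.cos(r)]) if r>0 else np.array([0,0,1.])
    else: d=np.array([x,y,1.])
    T=c["cam_to_world"]; d=T[:3,:3]@d; o=T[:3,3]
    return o+d*(z-o[2])/d[2]
def cyl(x,y,D,H,z0=0):
    a=np.linspace(0,2*np.pi,72,endpoint=False); c=np.c_[x+D/2*np.cos(a),y+D/2*np.sin(a)]
    return np.r_[np.c_[c,np.full(72,z0)],np.c_[c,np.full(72,z0+H)]]
def bbox(q): return np.r_[q.min(0),q.max(0)]
def mb(m):
    v,u=np.nonzero(m); return np.array([u.min()-.5,v.min()-.5,u.max()+.5,v.max()+.5])
E
python3 - <<'E'
from h import *
S={"tin_34":(.034,.020),"tin_43":(.043,.024),"tin_52":(.052,.028),"tin_61":(.061,.033)}
bot.grab_frame("scene");bot.grab_frame("side")
D={}
for cam in ["scene","side"]:
  ms=[]
  for t in S:
    for d in bot.masks_of(cam,t):
      if d["conf"]>.2: print(cam,t,round(d["conf"],2),np.round(d["point"]),mb(d["mask"]),d["mask"].sum())
      D[cam,t,tuple(np.round(d["point"]))]=(d["conf"],d["mask"])
  for t in ["lane_a","key_bowl","glasses_case"]:
    for d in bot.masks_of(cam,t):
      print(cam,t,round(d["conf"],2),np.round(d["point"]),mb(d["mask"]),d["mask"].sum())
      D[cam,t,tuple(np.round(d["point"]))]=(d["conf"],d["mask"])
import pickle; pickle.dump(D,open("D.pkl","wb"))
print(bot.observe()["clock"])
E
```

```text
scene tin_34 0.82 [234. 195.] [223.5 184.5 246.5 206.5] 447
scene tin_34 0.77 [161. 210.] [146.5 193.5 177.5 220.5] 701
scene tin_34 0.64 [283. 186.] [274.5 179.5 293.5 197.5] 281
scene tin_43 0.82 [234. 195.] [223.5 184.5 246.5 206.5] 447
scene tin_43 0.77 [161. 210.] [146.5 193.5 177.5 220.5] 701
scene tin_43 0.64 [283. 186.] [274.5 179.5 293.5 197.5] 281
scene tin_52 0.82 [234. 195.] [223.5 184.5 246.5 206.5] 447
scene tin_52 0.77 [161. 210.] [146.5 193.5 177.5 220.5] 701
scene tin_52 0.64 [283. 186.] [274.5 179.5 293.5 197.5] 281
scene tin_61 0.82 [234. 195.] [223.5 184.5 246.5 206.5] 447
scene tin_61 0.77 [161. 210.] [146.5 193.5 177.5 220.5] 701
scene tin_61 0.64 [283. 186.] [274.5 179.5 293.5 197.5] 281
scene lane_a 0.95 [243. 266.] [212.5 234.5 279.5 289.5] 2483
scene lane_a 0.94 [338. 245.] [297.5 220.5 375.5 267.5] 2007
scene lane_a 0.74 [376. 241.] [337.5 213.5 420.5 257.5] 1885
scene lane_a 0.57 [289. 252.] [256.5 226.5 329.5 279.5] 2278
scene key_bowl 0.89 [152. 288.] [110.5 257.5 193.5 325.5] 4348
scene glasses_case 0.38 [235. 194.] [223.5 183.5 247.5 207.5] 456
side ti
[... 845 characters left out ...]
.] [226.5 306.5 248.5 331.5] 469
side tin_61 0.85 [284. 286.] [268.5 273.5 294.5 302.5] 618
side tin_61 0.79 [318. 265.] [307.5 252.5 331.5 275.5] 464
side tin_61 0.75 [411. 206.] [394.5 193.5 425.5 220.5] 693
side tin_61 0.73 [362. 238.] [347.5 223.5 375.5 251.5] 648
side tin_61 0.61 [239. 320.] [226.5 306.5 248.5 331.5] 469
side lane_a 0.86 [240. 202.] [199.5 171.5 273.5 235.5] 2282
side lane_a 0.79 [269. 190.] [232.5 160.5 303.5 219.5] 1937
side lane_a 0.71 [200. 217.] [161.5 181.5 239.5 251.5] 2783
side lane_a 0.56 [298. 179.] [263.5 152.5 330.5 205.5] 1688
side key_bowl 0.64 [334. 162.] [308.5 143.5 358.5 175.5] 1236
side glasses_case 0.85 [124. 244.] [ 92.5 213.5 159.5 276.5] 2507
0.95
```

Run:
```python
from h import *
import pickle
D=pickle.load(open("D.pkl","rb"))
C={c:bot.camera_info(c) for c in ["scene","side"]}
pk={"tin_34":(.034,.020,(354,175),(239,320)),"tin_43":(.043,.024,(284,187),(318,265)),"tin_52":(.052,.028,(235,195),(362,238)),"tin_61":(.061,.033,(161,207),(411,206))}
def get(cam,p):
    for k,(c,m) in D.items():
        if k[0]==cam and k[1]=="tin_34" and np.hypot(k[2][0]-p[0],k[2][1]-p[1])<8: return mb(m)
for t,(d,h,a,b) in pk.items():
    bs={"scene":get("scene",a),"side":get("side",b)}
    x0=ray("scene",a,h/2)[:2]
    out=[]
    for cams in (["scene"],["side"],["scene","side"]):
        if any(bs[c] is None for c in cams): continue
        f=lambda v:np.concatenate([bbox(proj(c,cyl(v[0],v[1],d,h),C[c]))-bs[c] for c in cams])
        r=least_squares(f,x0); out.append((cams,np.round(r.x,4),np.round(r.fun,1)))
    f=lambda v:np.concatenate([bbox(proj(c,cyl(v[0],v[1],v[2],v[2]*.54),C[c]))-bs[c] for c in bs if bs[c] is not None])
    r=least_squares(f,[*x0,.045])
    print(t,"size",np.round(r.x,4)); [print("  ",*o) for o in out]
# lanes
L=[]
yc=(np.arange(4)-1.5)*.084
s,c=np.sin(np.radians(18)),np.cos(np.radians(18))
def lanecorners(v,i):
    P=[]
    for u in(-.08,.08):
        for w in(-.0395,.0395):
            X=u*c;Y=yc[i]+w;P.append([v[0]+X*np.cos(v[2])-Y*np.sin(v[2]),v[1]+X*np.sin(v[2])+Y*np.cos(v[2]),.038+u*s])
    return np.array(P)
pts={"scene":[(243,266),(289,252),(338,245),(376,241)],"side":[(298,179),(269,190),(240,202),(200,217)]}
res=[]
for cam in pts:
    for i,p in enumerate(pts[cam]):
        for k,(cf,m) in D.items():
            if k[0]==cam and k[1]=="lane_a" and np.hypot(k[2][0]-p[0],k[2][1]-p[1])<5: res.append((cam,i,mb(m)))
for cams in (["scene"],["side"],["scene","side"]):
    f=lambda v:np.concatenate([bbox(proj(cm,lanecorners(v,i),C[cm]))-b for cm,i,b in res if cm in cams])
    r=least_squares(f,[ray("scene",(320,250),.038)[0],ray("scene",(320,250),.038)[1],0],loss="soft_l1"); print(cams,r.x,np.round(r.fun,1).reshape(-1,4))
v=r.x
for i in range(4): print(i,v[0]-yc[i]*np.sin(v[2]),v[1]+yc[i]*np.cos(v[2]))
for cam in C:
    im=cv2.imread(f"pics/{cam}0.png")
    for i in range(4):
        q=proj(cam,lanecorners(v,i),C[cam])[[0,1,3,2]]
        cv2.polylines(im,[np.round(q*8).astype(int)],True,(0,0,255),1,cv2.LINE_AA,3)
    x0,y0=(190,200) if cam=="scene" else (90,120)
    cv2.imwrite(f"pics/lane_{cam}.png",cv2.resize(im[y0:y0+150,x0:x0+260],None,fx=3,fy=3))
print("bowl",ray("scene",(154,272),.048), ray("side",(334,157),.048),"case",ray("side",(126,236),.046),ray("scene",(451,234),.046))
```

```text
tin_34 size [0.4314 0.2291 0.0324]
   ['side'] [0.4305 0.2296] [-0.9 -0.9  0.9  0.8]
tin_43 size [0.4284 0.0476 0.041 ]
   ['scene'] [0.4273 0.0469] [ 0.  -0.5 -0.   0.4]
   ['side'] [0.4285 0.0487] [-0.4 -1.7  0.4  1.5]
   ['scene', 'side'] [0.4283 0.0478] [ 0.6 -0.3  0.5  0.6  0.  -1.9  0.8  1.3]
tin_52 size [ 0.4225 -0.0669  0.0509]
   ['scene'] [ 0.4199 -0.0675] [-0.5 -0.7  0.5  0.6]
   ['side'] [ 0.4229 -0.0656] [-0.3  0.2  0.3 -0.2]
   ['scene', 'side'] [ 0.4225 -0.0669] [ 0.1 -0.2  1.1  1.2  0.3  0.   0.9 -0.4]
tin_61 size [ 0.4147 -0.2264  0.0591]
   ['scene'] [ 0.4133 -0.2262] [-0.4 -1.2  0.4  1. ]
   ['side'] [ 0.4155 -0.2269] [-0.3 -0.4  0.3  0.3]
   ['scene', 'side'] [ 0.4148 -0.2263] [-0.3 -0.9  0.5  1.4 -0.2 -0.2  0.5  0.6]
['scene'] [ 0.66817875  0.00441376 -0.05207789] [[ 1.2  7.8  0.4 -0.1]
 [ 0.5  7.8 -0.3 -1.8]
 [ 0.5  6.1 -0.2 -0.8]
 [-0.6  5.9 -1.8 -1. ]]
['side'] [ 0.66650026  0.00452125 -0.07640026] [[-0.8  1.7 -0.3 -0.2]
 [ 0.6  3.1 -0.5 -0.6]
 [ 1.   2.5 -0.6 -1.4]
 [ 2.6  3.9 -0.4 -0.3]]
['scene', 'side'] [ 0.6677158   0.00445922 -0.05926436] [[ 1.3  7.4 -0.2 -0.8]
 [ 0.6  7.6 -0.8 -2.2]
 [ 0.7  6.1 -0.4 -0.9]
 [-0.4  6.  -1.8 -0.9]
 [-1.9  1.3 -1.1 -0.9]
 [-0.2  2.9 -0.8 -1. ]
 [ 0.5  2.5 -0.5 -1.6]
 [ 2.4  4.2  0.3 -0.2]]
0 0.6602528653130636 -0.12131957330263031
1 0.6652281576514933 -0.037467045218217976
2 0.670203449989923 0.046385482866194386
3 0.6751787423283527 0.13023801095060672
bowl [ 0.64186117 -0.26808941  0.048     ] [ 0.65668758 -0.25873591  0.048     ] case [0.70422848 0.27220281 0.046     ] [0.72681274 0.26174488 0.046     ]
```

Run:
```python
import cv2,numpy as np
a=cv2.imread("pics/scene0.png")[150:230,130:390]; b=cv2.imread("pics/side0.png")[180:340,210:440]
cv2.imwrite("pics/crop1.png",cv2.resize(a,None,fx=3,fy=3));
```

```text
(no output)
```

View pics/lane_scene.png

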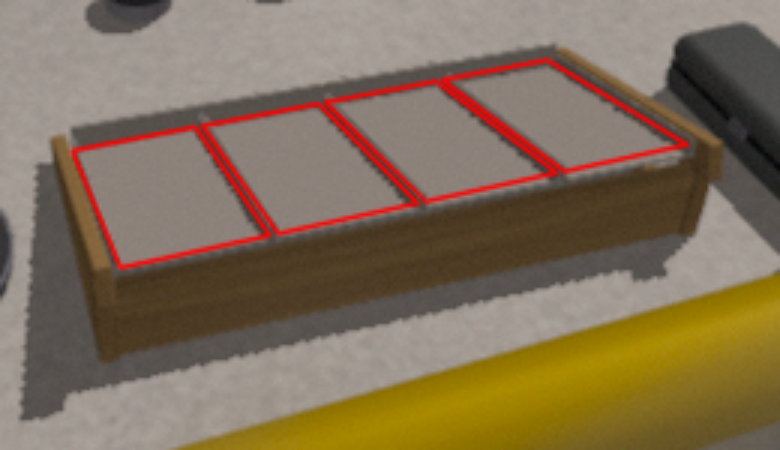

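View pics/lane_side.png

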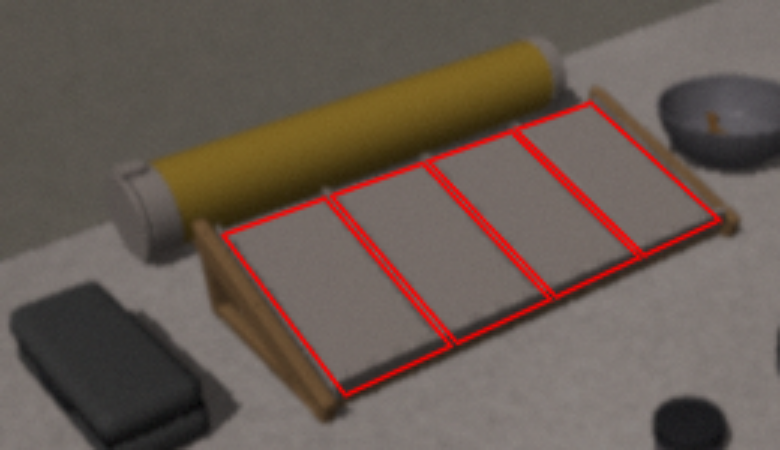

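View pics/crop1.png

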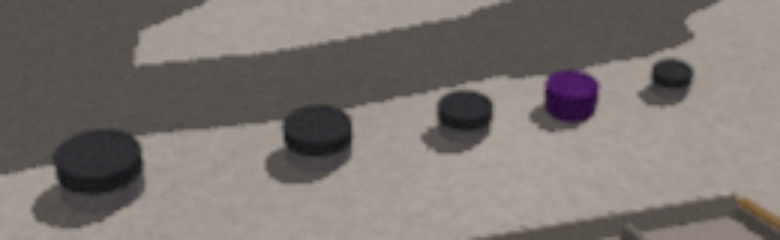

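Candidates in the scene image: tin_61 at (163,205), tin_52 at (236,194), tin_43 at (285,188) and tin_34 at (354,175). The purple look-alike at (320,182) is excluded. Fitted sizes of 59/51/41/32 mm match the names. The bowl is on the −y side, so lane 0 (y≈−0.12) takes tin_61. I'll start with tin_34.

drive_tool --pt "70 0.028 -0.038 0 0.03" --pt "70 0.028 -0.038 0 0.03" --pt "70 0.028 -0.038 0 0.03" --pt "70 0.028 -0.038 0 0.03" --pt "70 0.028 -0.038 0 0.03" --pt "70 0.028 -0.038 0 0.03" --pt "70 0.028 -0.038 0 0" --pt "70 0.028 -0.038 0 0" --pt "70 0.028 -0.038 0 0" --pt "70 0.02 -0.03 -0.02 0" --pt "70 0 0 0 0"

```text
clock: 2.05
position: [0.4245, 0.2197, 0.2117]
tool_rot: [3.138, 0.003, 3.095]
force: [-0.8, 1.8, 1.1]
grip_width: 0.0597
```

```bash
cat > w.py <<'E'
from h import *
import sys
n=sys.argv[1]
ci=bot.camera_info("wrist"); im=bot.grab_frame("wrist"); cv2.imwrite(f"pics/w{n}.png",im[:,:,::-1])
S={"34":(.034,.020),"43":(.043,.024),"52":(.052,.028),"61":(.061,.033)}
for d in bot.masks_of("wrist","tin_34"):
    if d["conf"]<.3: continue
    b=mb(d["mask"]); v,u=np.nonzero(d["mask"]); rgb=im[v,u].mean(0)
    x0=ray("wrist",d["point"],.02,ci)[:2]
    o=[]
    for k,(D,H) in S.items():
        r=least_squares(lambda q:bbox(proj("wrist",cyl(q[0],q[1],D,H),ci))-b,x0); o.append((k,np.round(r.x,4).tolist(),round(float(np.abs(r.fun).max()),1)))
    print(round(d["conf"],2),b,rgb.round(),min(o,key=lambda t:t[2]))
s=bot.observe(); print(s["position"],s["tool_rot"],s["clock"],s["force"])
E
python3 w.py 1
```

```text
0.81 [183.5 170.5 224.5 212.5] [ 82.  38. 107.] ('43', [0.4285, 0.1387], 0.8)
0.77 [ 34.5 175.5  74.5 218.5] [57. 56. 58.] ('52', [0.4222, -0.0675], 1.0)
0.68 [271.5 171.5 303.5 204.5] [55. 54. 56.] ('34', [0.4298, 0.2295], 0.7)
0.64 [110.5 175.5 149.5 214.5] [55. 54. 57.] ('43', [0.4273, 0.0476], 0.9)
[0.42333609 0.22372833 0.21312495] [3.13586549 0.00341337 3.09905835] 2.15 [-1.33916322  0.65467763  0.69429041]
```

View pics/w1.png

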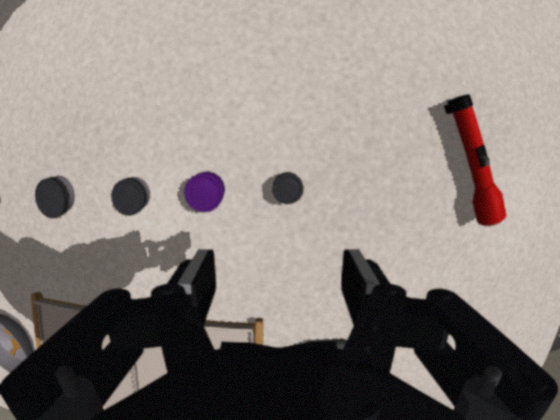

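drive_tool --pt "70 0.007 0.006 -0.04 -0.017" --pt "70 0 0 -0.045 0" --pt "70 0 0 -0.045 0" --pt "70 0 0 -0.03 0" --pt "70 0 0 0 0" --newtons 25

```text
clock: 2.65
position: [0.4293, 0.238, 0.0513]
tool_rot: [3.127, 0.009, 3.09]
force: [-0.4, 0.6, 1.2]
grip_width: 0.0598
```

drive_tool --pt "70 0.001 -0.0085 -0.015 -0.005" --pt "70 0 0 -0.015 0" --pt "70 0 0 0 0"

```text
clock: 2.95
position: [0.4304, 0.2336, 0.0242]
tool_rot: [3.125, 0.01, 3.089]
force: [0.1, -0.0, 0.5]
grip_width: 0.0597
```

```bash
python3 w.py 2
```

```text
0.89 [236.5 215.5 304.5 286.5] [47. 46. 48.] ('34', [0.43, 0.2294], 1.6)
0.67 [ -0.5 219.5  37.5 289.5] [65. 63. 65.] ('34', [0.4292, 0.0574], 7.0)
[0.43113915 0.23360257 0.02528976] [3.12365925 0.01161825 3.0886476 ] 3.05 [-0.68497024  0.40946793  0.21986451]
```

View pics/w2.png

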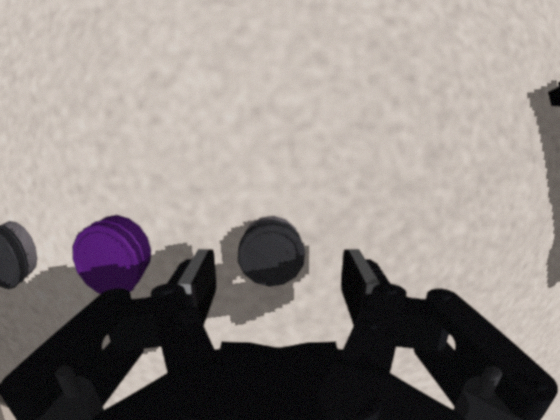

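drive_tool --pt "70 -0.001 -0.004 -0.01 0" --pt "70 0 0 -0.01 0" --pt "70 0 0 0 0"

```text
clock: 3.35
position: [0.4312, 0.2308, 0.0067]
tool_rot: [3.121, 0.015, 3.09]
force: [1.3, 0.6, 0.1]
grip_width: 0.0596
```

drive_tool --pt "0 0 -0.001 0 0" --pt "0 0 0 0 0" --pt "0 0 0 0 0" --pt "0 0 0 0 0" --newtons 25

```text
clock: 3.75
position: [0.4313, 0.2296, 0.0071]
tool_rot: [3.121, 0.015, 3.089]
force: [-0.1, 0.5, 0.2]
grip_width: 0.0328
```

drive_tool --pt "0 0 0 0.04 0" --pt "0 0 0 0.05 0" --pt "0 0.03 -0.015 0.01 0" --pt "0 0.04 -0.02 0 0" --pt "0 0.04 -0.02 0 0" --pt "0 0.04 -0.02 0 0" --pt "0 0.035 -0.015 0 0" --pt "0 0.015 -0.007 0 0" --pt "0 0 0 0 0"

```text
clock: 4.65
position: [0.6375, 0.1275, 0.1128]
tool_rot: [3.122, 0.016, 3.093]
force: [-1.0, 0.2, -0.5]
grip_width: 0.0328
```

```bash
python3 w.py 3;  python3 - <<'E'
from h import *
for n in ["scene","side"]:
    im=bot.grab_frame(n); cv2.imwrite(f"pics/{n}3.png",im[:,:,::-1])
E
```

```text
0.6 [18.5 -0.5 67.5 14.5] [61. 58. 60.] ('34', [0.4399, -0.074], 12.3)
0.57 [240.5 224.5 315.5 302.5] [51. 50. 52.] ('61', [0.6848, 0.1263], 3.5)
[0.6355584  0.12914126 0.11281687] [3.12113477 0.01496431 3.0948584 ] 4.75 [-0.41769805 -0.35472391 -0.63223474]
```

View pics/w3.png

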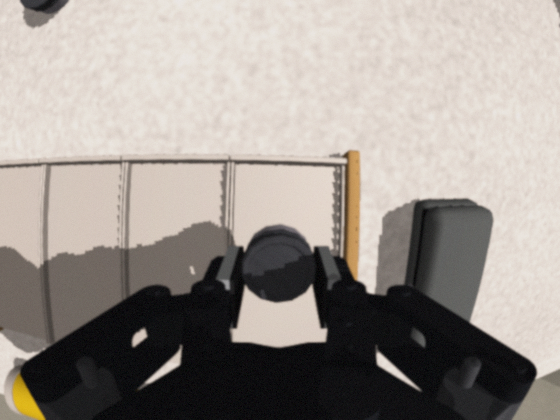

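View pics/scene3.png

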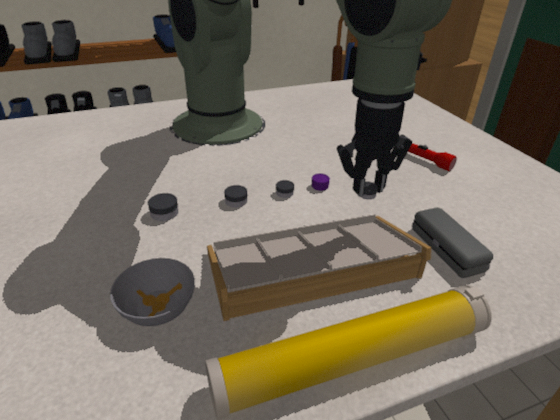

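```bash
cat >> h.py <<'E'
V=np.array([0.6677158,0.00445922,-0.05926436])
yc=(np.arange(4)-1.5)*.084
def L2W(i,P,v=V):
    P=np.atleast_2d(P).astype(float); X=P[:,0];Y=P[:,1]+yc[i];c,s=np.cos(v[2]),np.sin(v[2])
    return np.c_[v[0]+X*c-Y*s,v[1]+X*s+Y*c,.038+P[:,2]]
def W2L(i,p,v=V):
    c,s=np.cos(v[2]),np.sin(v[2]); d=np.asarray(p[:2])-v[:2]
    return np.array([d[0]*c+d[1]*s,-d[0]*s+d[1]*c-yc[i],p[2]-.038])
s18,c18=np.sin(np.radians(18)),np.cos(np.radians(18))
FL=np.array([[u*c18,w,u*s18] for u,w in [(-.08,-.0395),(-.08,.0395),(.08,.0395),(.08,-.0395)]])
E
python3 - <<'E'
from h import *
ci=bot.camera_info("wrist"); im=cv2.imread("pics/w3.png")
for i in range(4):
    q=proj("wrist",L2W(i,FL),ci); cv2.polylines(im,[np.round(q*8).astype(int)],True,(0,0,255),1,cv2.LINE_AA,3)
cv2.imwrite("pics/w3o.png",cv2.resize(im[130:350,0:380],None,fx=2,fy=2))
print(W2L(3,bot.observe()["position"]))
E
```

```text
[-0.04017981 -0.00236009  0.07508402]
```

View pics/w3o.png

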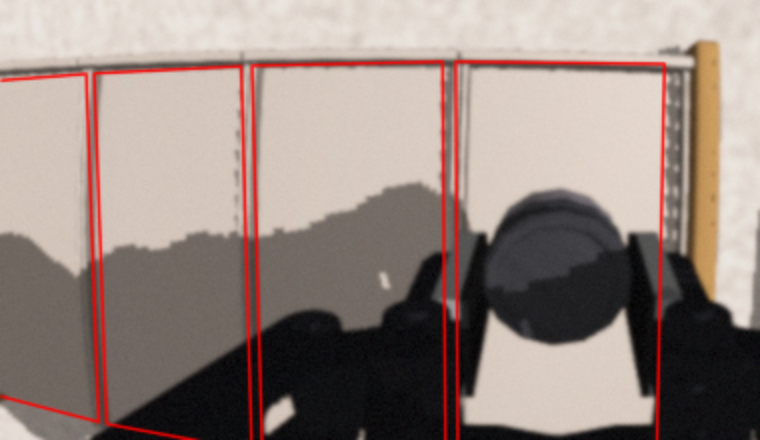

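drive_tool --pt "0 -0.001 0.003 -0.03 -0.01" --pt "0 0 0 -0.03 0" --pt "0 0 0 -0.008 0" --pt "0 0 0 0 0"

```text
clock: 5.25
position: [0.6319, 0.1371, 0.0455]
tool_rot: [3.119, 0.016, 3.091]
force: [0.6, -0.5, 0.5]
grip_width: 0.033
```

drive_tool --pt "0 0 -0.004 -0.004 0" --pt "0 0 -0.001 -0.003 0" --pt "0 0 0 0 0"

```text
clock: 5.55
position: [0.6326, 0.1325, 0.041]
tool_rot: [3.118, 0.019, 3.092]
force: [0.2, -0.4, -0.1]
grip_width: 0.0323
```

drive_tool --pt "0 0 0 -0.002 0" --pt "0 0 0 -0.001 0" --pt "0 0 0 0 0"

```text
clock: 5.85
position: [0.6334, 0.1324, 0.0392]
tool_rot: [3.117, 0.021, 3.091]
force: [-0.1, 0.5, -1.2]
grip_width: 0.033
```

Run:
```python
from h import *
s=bot.observe(); print(s["force"],s["position"],W2L(3,s["position"]))
for n in ["side","wrist"]:
    im=bot.grab_frame(n); cv2.imwrite(f"pics/{n}4.png",im[:,:,::-1])
im=cv2.imread("pics/side4.png")[120:270,120:340]; cv2.imwrite("pics/side4c.png",cv2.resize(im,None,fx=3.5,fy=3.5,interpolation=cv2.INTER_CUBIC))
```

```text
[-0.06239638  0.51351005 -1.18786122] [0.63338568 0.13242723 0.03915152] [-0.04184936 -0.00029002  0.00115152]
```

View pics/side4c.png

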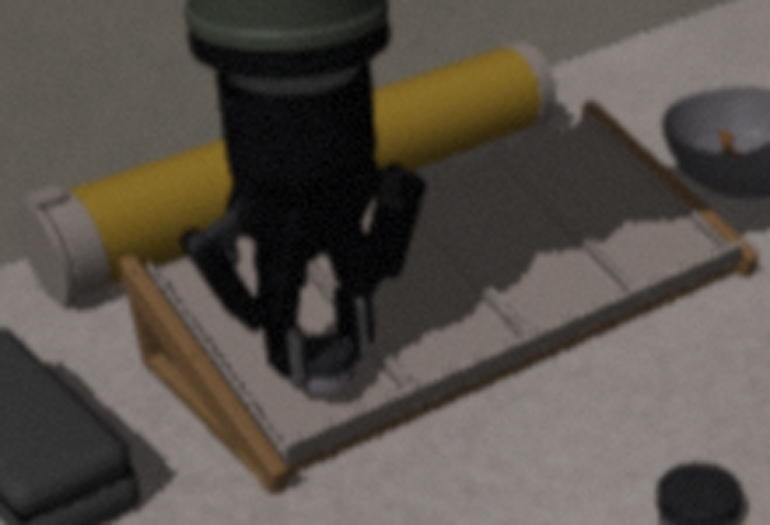

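View pics/wrist4.png

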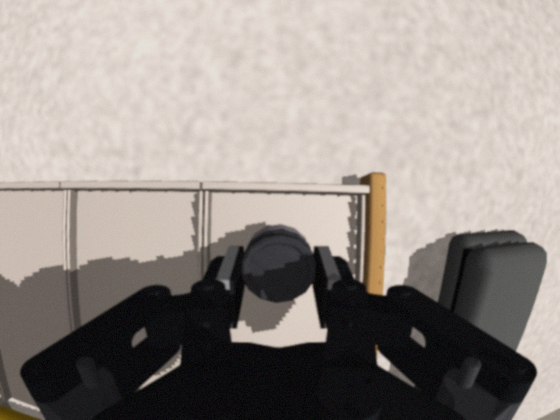

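drive_tool --pt "48 0 0 0 0" --pt "55 0 0 0 0" --pt "55 0 0 0 0" --pt "55 0 0 0 0"

```text
clock: 6.35
position: [0.6335, 0.1326, 0.0393]
tool_rot: [3.117, 0.021, 3.091]
force: [-0.4, -0.1, -1.0]
grip_width: 0.0474
```

drive_tool --pt "55 0 0 0.03 0" --pt "55 0 0 0.04 0" --pt "60 -0.02 -0.01 0.03 0" --pt "66 -0.04 -0.015 0 0" --pt "66 -0.045 -0.02 0 0" --pt "66 -0.045 -0.02 0 0" --pt "66 -0.03 -0.015 0 0"

```text
clock: 7.05
position: [0.4491, 0.0522, 0.1419]
tool_rot: [3.116, 0.023, 3.094]
force: [1.2, 0.1, 0.1]
grip_width: 0.0562
```

```bash
python3 w.py 5
python3 - <<'E'
from h import *
for n in ["scene","side"]:
    im=bot.grab_frame(n); cv2.imwrite(f"pics/{n}5.png",im[:,:,::-1])
a=cv2.imread("pics/side5.png")[130:270,120:320]; cv2.imwrite("pics/side5c.png",cv2.resize(a,None,fx=3.5,fy=3.5,interpolation=cv2.INTER_CUBIC))
E
```

```text
0.94 [348.5 143.5 400.5 194.5] [ 85.  38. 110.] ('43', [0.4284, 0.1404], 1.1)
0.93 [243.5 146.5 296.5 200.5] [57. 57. 59.] ('43', [0.4285, 0.0491], 0.4)
0.84 [ -0.5 150.5  40.5 212.5] [62. 60. 63.] ('52', [0.4147, -0.2161], 4.1)
0.81 [107.5 143.5 169.5 207.5] [60. 59. 61.] ('52', [0.4217, -0.0675], 1.0)
[0.44827059 0.05124835 0.14202356] [3.11680852 0.02180899 3.09219628] 7.15 [ 1.10632828 -0.07015592 -0.76288469]
```

View pics/side5c.png

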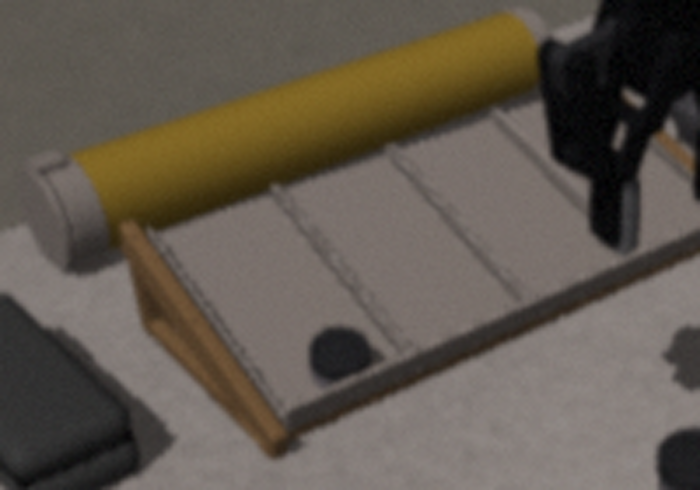

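View pics/w5.png

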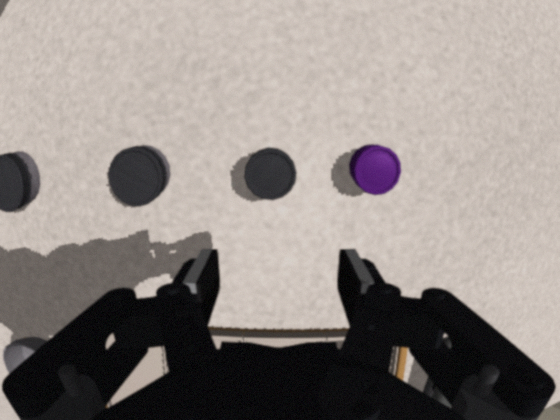

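drive_tool --pt "78 -0.019 -0.004 -0.035 -0.01" --pt "78 0 0 -0.04 0" --pt "78 0 0 -0.025 0" --pt "78 0 0 0 0"

```text
clock: 7.65
position: [0.4378, 0.0516, 0.0401]
tool_rot: [3.113, 0.032, 3.085]
force: [0.2, 0.5, 1.0]
grip_width: 0.0664
```

drive_tool --pt "78 -0.009 -0.004 -0.012 -0.005" --pt "78 0 0 -0.01 0" --pt "78 0 0 -0.004 0" --pt "78 0 0 0 0"

```text
clock: 8.05
position: [0.4326, 0.0493, 0.0149]
tool_rot: [3.112, 0.035, 3.081]
force: [0.7, 0.2, 0.8]
grip_width: 0.0667
```

drive_tool --pt "78 -0.004 -0.001 -0.005 0" --pt "78 0 0 -0.003 0" --pt "78 0 0 0 0"

```text
clock: 8.35
position: [0.4299, 0.0487, 0.0076]
tool_rot: [3.111, 0.037, 3.081]
force: [-0.5, -0.2, 0.5]
grip_width: 0.0668
```

drive_tool --pt "0 -0.001 0 0 0" --pt "0 0 0 0 0" --pt "0 0 0 0 0" --pt "0 0 0 0 0"

```text
clock: 8.75
position: [0.429, 0.0488, 0.0082]
tool_rot: [3.111, 0.038, 3.081]
force: [0.1, -0.3, 0.3]
grip_width: 0.0419
```

Run:
```python
from h import *
s=bot.observe(); print(s["qpos"]); p=s["position"]
print("target dxy lane2", L2W(2,[-.038,0,0])[0]-p, W2L(2,p))
print("lane1",L2W(1,[-.035,0,0])[0],"lane0",L2W(0,[-.03,0,0])[0])
```

```text
[-0.22343355  0.63980726 -0.01675419  2.26746735 -0.04451915  0.18938311
  1.31779285]
target dxy lane2 [ 2.03263729e-01 -1.17562478e-04  2.97956817e-02] [-0.24091384 -0.01192189 -0.02979568]
lane1 [ 0.6302896  -0.03539401  0.038     ] lane0 [ 0.63030553 -0.11954268  0.038     ]
```

drive_tool --pt "0 0 0 0.04 0" --pt "0 0 0 0.05 0" --pt "0 0.035 0 0.01 0" --pt "0 0.045 0 0 0" --pt "0 0.045 0 0 0" --pt "0 0.04 0 0 0" --pt "0 0.025 0 0 0" --pt "0 0.01 0 0 0" --pt "0 0 0 0 0"

```text
clock: 9.65
position: [0.635, 0.048, 0.1141]
tool_rot: [3.111, 0.038, 3.082]
force: [-2.4, -0.3, -1.0]
grip_width: 0.0418
```

drive_tool --pt "0 -0.002 0 -0.03 0" --pt "0 0 0 -0.025 0" --pt "0 0 0 -0.008 0" --pt "0 0 0 0 0"

```text
clock: 10.05
position: [0.6311, 0.048, 0.0499]
tool_rot: [3.111, 0.038, 3.082]
force: [-0.3, 0.1, 1.4]
grip_width: 0.0419
```

drive_tool --pt "0 0.001 0.001 -0.004 0" --pt "0 0 0 -0.003 0" --pt "0 0 0 -0.001 0" --pt "0 0 0 0 0"

```text
clock: 10.45
position: [0.6331, 0.0493, 0.0445]
tool_rot: [3.11, 0.041, 3.082]
force: [0.6, -0.0, 0.2]
grip_width: 0.042
```

```bash
cat > v.py <<'E'
from h import *
import sys
n=sys.argv[1]; i=int(sys.argv[2])
s=bot.observe(); print(s["force"],s["position"],W2L(i,s["position"]))
im=bot.grab_frame("side")[:,:,::-1]
a=im[130:270,120:350]; cv2.imwrite(f"pics/side{n}.png",cv2.resize(a,None,fx=3.4,fy=3.4,interpolation=cv2.INTER_CUBIC))
E
python3 v.py 6 2
```

```text
[ 0.57667718 -0.04035926  0.24285306] [0.63306562 0.04925987 0.0444634 ] [-0.03724288  0.00066968  0.0064634 ]
```

View pics/side6.png

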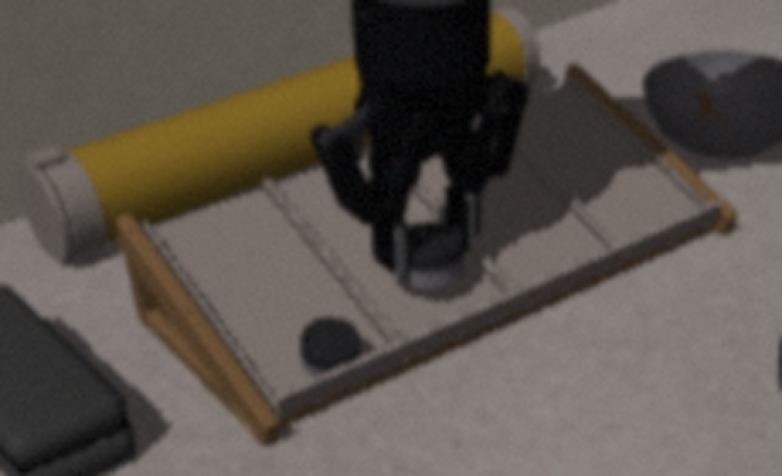

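drive_tool --pt "0 0 0 -0.002 0" --pt "0 0 0 -0.002 0" --pt "0 0 0 0 0"

```text
clock: 10.8
position: [0.6334, 0.0493, 0.0408]
tool_rot: [3.11, 0.042, 3.082]
force: [0.9, 0.9, -0.3]
grip_width: 0.0418
```

drive_tool --pt "58 0 0 0 0" --pt "62 0 0 0 0" --pt "62 0 0 0 0" --pt "62 0 0 0 0" --pt "62 0 0 0.035 0" --pt "62 0 0 0.045 0" --pt "70 -0.025 -0.02 0.02 0" --pt "80 -0.04 -0.025 0 0" --pt "85 -0.045 -0.025 0 0" --pt "85 -0.045 -0.025 0 0" --pt "85 -0.035 -0.02 0 0" --pt "85 0 0 0 0"

```text
clock: 12.0
position: [0.4375, -0.0668, 0.1442]
tool_rot: [3.11, 0.043, 3.083]
force: [-0.3, -0.3, -0.5]
grip_width: 0.0725
```

```bash
python3 w.py 7; python3 v.py 7 1; python3 -c "
from workcell import bot;print(bot.observe()['qpos'])"
```

```text
0.9 [458.5 150.5 502.5 195.5] [71. 33. 92.] ('43', [0.4285, 0.1412], 0.9)
0.76 [242.5 143.5 306.5 208.5] [52. 51. 53.] ('52', [0.4218, -0.0656], 0.7)
0.63 [ 67.5 146.5 135.5 217.5] [54. 53. 56.] ('61', [0.4136, -0.2249], 1.9)
[ 0.44157284 -0.06473491  0.14443636] [3.10952936 0.04628328 3.08573351] 12.1 [0.57243182 0.38422522 0.34471791]
[0.57243182 0.38422522 0.34471791] [ 0.44157284 -0.06473491  0.14443636] [-0.22164759 -0.04046703  0.10643636]
[ 0.03985702  0.36086741 -0.00678198  2.1679594  -0.05378704  0.56624051
  1.59511736]
```

View pics/side7.png

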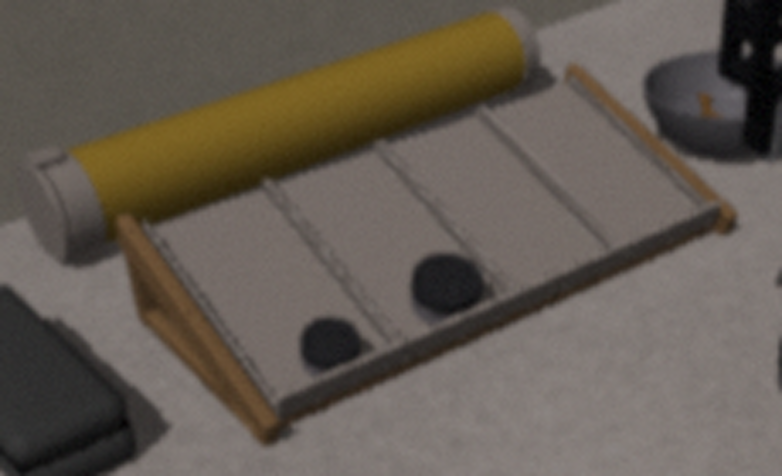

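drive_tool --pt "85 -0.018 -0.002 -0.04 0" --pt "85 -0.002 0 -0.04 0" --pt "85 0 0 -0.02 0" --pt "85 0 0 0 0"

```text
clock: 12.55
position: [0.4278, -0.0632, 0.0417]
tool_rot: [3.108, 0.053, 3.092]
force: [-0.5, 0.4, 1.0]
grip_width: 0.0727
```

drive_tool --pt "85 -0.006 -0.004 -0.012 -0.01" --pt "85 -0.001 0 -0.01 0" --pt "85 -0.001 0 -0.005 0" --pt "85 0 0 0 0"

```text
clock: 12.95
position: [0.4235, -0.0654, 0.015]
tool_rot: [3.107, 0.056, 3.085]
force: [0.4, -0.1, 0.1]
grip_width: 0.0724
```

drive_tool --pt "85 -0.001 -0.001 -0.004 0" --pt "85 0 0 -0.002 0" --pt "85 0 0 0 0" --pt "0 0 0 0 0" --pt "0 0 0 0 0" --pt "0 0 0 0 0" --pt "0 0 0 0 0" --newtons 30

```text
clock: 13.65
position: [0.4243, -0.0663, 0.0104]
tool_rot: [3.107, 0.059, 3.086]
force: [0.4, 0.0, -0.4]
grip_width: 0.0506
```

Run:
```python
from h import *
s=bot.observe(); print(s["qpos"][5]); p=s["position"]
print(L2W(1,[-.035,0.001,0])[0]-p)
```

```text
0.16940242377810263
[0.20606095 0.03186718 0.02756784]
```

drive_tool --pt "0 0.003 0 0.04 0" --pt "0 0.003 0 0.05 0" --pt "0 0.035 0.005 0.01 0" --pt "0 0.045 0.008 0 0" --pt "0 0.045 0.008 0 0" --pt "0 0.04 0.006 0 0" --pt "0 0.025 0.005 0 0" --pt "0 0.008 0 0 0" --pt "0 0 0 0 0"

```text
clock: 14.55
position: [0.6331, -0.0328, 0.1158]
tool_rot: [3.107, 0.058, 3.084]
force: [-1.0, -0.2, -0.7]
grip_width: 0.0507
```

drive_tool --pt "0 -0.002 -0.001 -0.03 0" --pt "0 0 0 -0.022 0" --pt "0 0 0 -0.008 0" --pt "0 0 0 0 0"

```text
clock: 14.95
position: [0.6274, -0.0353, 0.0548]
tool_rot: [3.108, 0.056, 3.083]
force: [0.1, 0.2, 0.5]
grip_width: 0.0512
```

drive_tool --pt "0 0.004 0.001 -0.004 0" --pt "0 0 0 -0.003 0" --pt "0 0 0 -0.001 0" --pt "0 0 0 0 0"

```text
clock: 15.35
position: [0.6323, -0.0347, 0.049]
tool_rot: [3.108, 0.059, 3.082]
force: [-0.5, 0.6, 0.6]
grip_width: 0.0508
```

```bash
python3 v.py 8 1
```

```text
[-0.46524888  0.60583837  0.56810738] [ 0.63226357 -0.03465174  0.04902104] [-0.03307346  0.00085788  0.01102104]
```

View pics/side8.png

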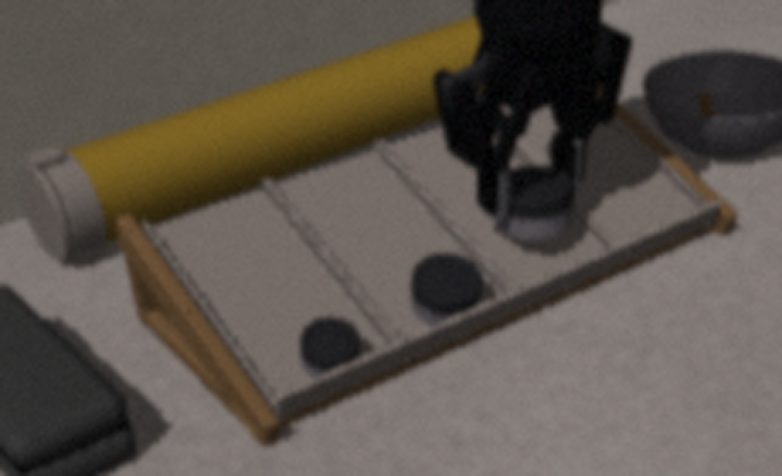

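drive_tool --pt "0 0 0 -0.002 0" --pt "0 0 0 -0.001 0" --pt "0 0 0 0 0" --pt "70 0 0 0 0" --pt "73 0 0 0 0" --pt "73 0 0 0 0" --pt "73 0 0 0 0"

```text
clock: 16.1
position: [0.6327, -0.0346, 0.0466]
tool_rot: [3.108, 0.06, 3.083]
force: [-0.5, 0.4, -0.3]
grip_width: 0.0623
```

drive_tool --pt "73 0 0 0.035 0" --pt "73 0 0 0.045 0" --pt "80 -0.02 -0.02 0.02 0" --pt "100 -0.035 -0.033 0 0" --pt "100 -0.035 -0.033 0 0" --pt "100 -0.035 -0.033 0 0" --pt "100 -0.035 -0.033 0 0" --pt "100 -0.02 -0.02 0 0" --pt "100 0 0 0 0"

```text
clock: 17.0
position: [0.4449, -0.2101, 0.1508]
tool_rot: [3.108, 0.062, 3.085]
force: [0.3, 0.7, 1.0]
grip_width: 0.0853
```

```bash
python3 w.py 9; python3 v.py 9 1; python3 -c "
from workcell import bot;print(bot.observe()['qpos'])"
```

```text
0.89 [523.5 292.5 546.5 316.5] [48. 46. 47.] ('34', [0.6387, 0.1597], 1.4)
0.81 [546.5 144.5 559.5 178.5] [34. 17. 42.] ('34', [0.4281, 0.1253], 7.8)
0.71 [216.5 117.5 293.5 193.5] [50. 49. 51.] ('61', [0.4132, -0.2235], 0.5)
[ 0.44745222 -0.2076916   0.15072666] [3.10765495 0.06353155 3.08825686] 17.1 [ 0.62371742  0.57614766 -0.88163839]
[ 0.62371742  0.57614766 -0.88163839] [ 0.44745222 -0.2076916   0.15072666] [-0.20731126 -0.1828245   0.11272666]
[ 0.36103742  0.41127838 -0.01853191  2.05329332 -0.07447167  0.62724882
  1.92367257]
```

View pics/side9.png

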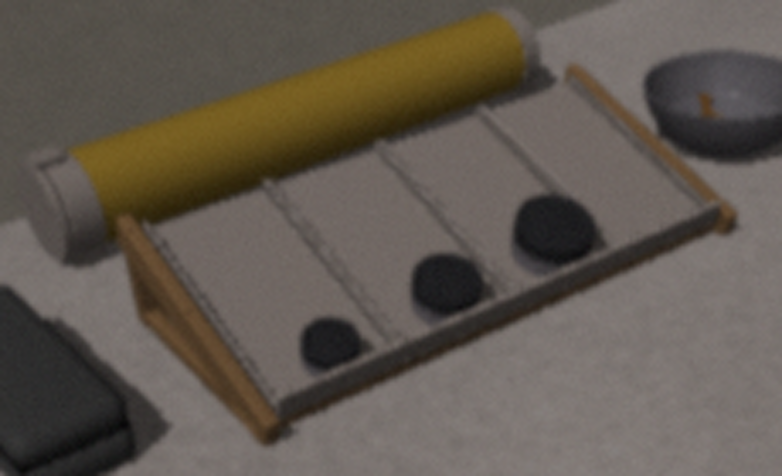

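View pics/w9.png

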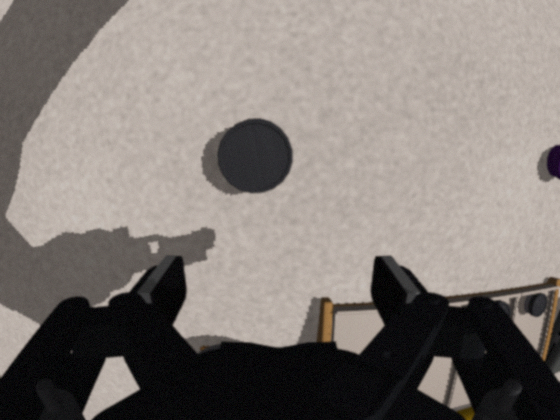

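drive_tool --pt "100 -0.033 -0.019 -0.03 0" --pt "100 0 0 -0.035 0" --pt "100 0 0 -0.015 0" --pt "100 0 0 0 0"

```text
clock: 17.55
position: [0.4195, -0.2228, 0.0688]
tool_rot: [3.108, 0.069, 3.098]
force: [-0.3, -0.4, 0.9]
grip_width: 0.0857
```

drive_tool --pt "100 -0.007 -0.003 -0.015 -0.015" --pt "100 -0.002 0 -0.012 0" --pt "100 0 0 -0.008 0" --pt "100 0 0 0 0"

```text
clock: 17.95
position: [0.415, -0.2232, 0.0345]
tool_rot: [3.107, 0.072, 3.089]
force: [0.4, 0.9, 0.7]
grip_width: 0.0851
```

```bash
python3 w.py 10; python3 -c "
from workcell import bot;print(bot.observe()['qpos'])"
```

```text
0.61 [215.5 182.5 339.5 307.5] [44. 43. 46.] ('61', [0.414, -0.2237], 1.6)
0.48 [459.5 402.5 473.5 419.5] [51. 48. 49.] ('34', [0.6383, -0.0331], 11.4)
[ 0.4151332  -0.22353153  0.03526542] [3.10771821 0.07259224 3.08869239] 18.05 [-0.01497155 -0.25756515  0.12179054]
[ 0.44597362  0.60569387 -0.04934647  2.17009503 -0.09415798  0.31127508
  2.0141589 ]
```

View pics/w10.png

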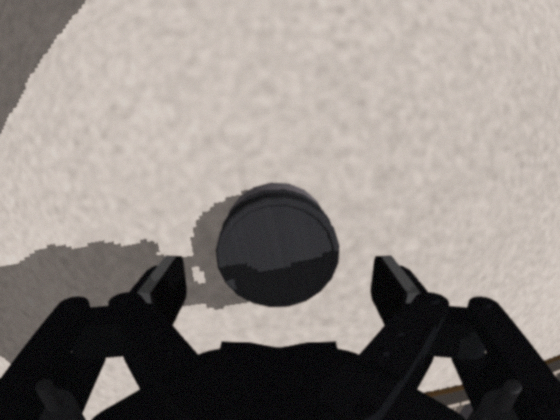

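drive_tool --pt "100 -0.001 -0.001 -0.012 0" --pt "100 0 0 -0.008 0" --pt "100 0 0 -0.003 0" --pt "100 0 0 0 0"

```text
clock: 18.45
position: [0.4152, -0.2248, 0.0115]
tool_rot: [3.108, 0.075, 3.089]
force: [0.5, -0.5, -0.4]
grip_width: 0.0858
```

drive_tool --pt "0 0 0 0 0" --pt "0 0 0 0 0" --pt "0 0 0 0 0" --pt "0 0 0 0 0" --pt "0 0 0 0 0" --newtons 35

```text
clock: 18.95
position: [0.4152, -0.2249, 0.0119]
tool_rot: [3.109, 0.075, 3.089]
force: [-0.4, -0.1, -1.6]
grip_width: 0.0602
```

Run:
```python
from h import *
s=bot.observe(); print(s["qpos"][5]); p=s["position"]
print(L2W(0,[-.03,0.001,0])[0]-p)
```

```text
0.2551655427697252
[0.21515556 0.10634137 0.02606197]
```

drive_tool --pt "0 0.003 0 0.035 0" --pt "0 0.003 0 0.045 0" --pt "0 0.02 0.015 0.025 0" --pt "0 0.037 0.022 0 0" --pt "0 0.037 0.02 0 0" --pt "0 0.037 0.02 0 0" --pt "0 0.037 0.015 0 0" --pt "0 0.025 0.01 0 0" --pt "0 0.01 0 0 0" --pt "0 0 0 0 0"

```text
clock: 19.95
position: [0.6298, -0.1164, 0.1219]
tool_rot: [3.107, 0.074, 3.087]
force: [-0.3, 0.2, -1.6]
grip_width: 0.0597
```

drive_tool --pt "0 0.001 -0.002 -0.03 0" --pt "0 0.001 0 -0.02 0" --pt "0 0.001 0 -0.01 0" --pt "0 0 0 -0.002 0" --pt "0 0 0 0 0"

```text
clock: 20.45
position: [0.6306, -0.1195, 0.0589]
tool_rot: [3.107, 0.074, 3.085]
force: [0.1, -0.3, -1.1]
grip_width: 0.0596
```

drive_tool --pt "0 0 0.001 -0.004 0" --pt "0 0 0 -0.002 0" --pt "0 0 0 0 0"

```text
clock: 20.75
position: [0.6313, -0.1189, 0.0545]
tool_rot: [3.108, 0.076, 3.085]
force: [-0.4, 0.7, -1.1]
grip_width: 0.0597
```

```bash
python3 v.py 11 0
```

```text
[-0.40809216  0.67364984 -1.05183039] [ 0.63126967 -0.11885967  0.0545386 ] [-0.02907801  0.00073892  0.0165386 ]
```

View pics/side11.png

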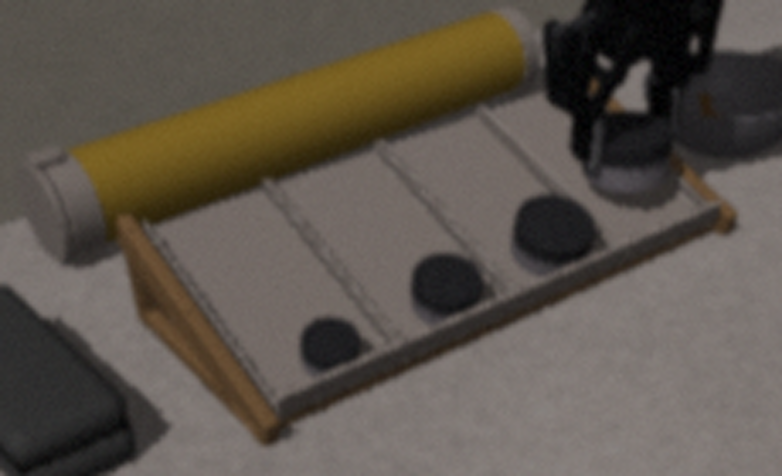

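drive_tool --pt "0 0 0 -0.002 0" --pt "0 0 0 -0.0015 0" --pt "0 0 0 0 0"

```text
clock: 21.1
position: [0.6317, -0.1188, 0.0515]
tool_rot: [3.108, 0.077, 3.085]
force: [-0.2, 0.9, -2.0]
grip_width: 0.0597
```

drive_tool --pt "78 0 0 0 0" --pt "83 0 0 0 0" --pt "83 0 0 0 0" --pt "83 0 0 0 0"

```text
clock: 21.5
position: [0.632, -0.1189, 0.0518]
tool_rot: [3.108, 0.078, 3.085]
force: [-0.7, -0.8, 0.2]
grip_width: 0.0708
```

drive_tool --pt "83 0 0 0.03 0" --pt "83 0 0 0.045 0" --pt "83 0 0 0.04 0" --pt "83 -0.035 0.015 0.02 0" --pt "83 -0.045 0.02 0 0" --pt "83 -0.045 0.02 0 0" --pt "83 -0.03 0.02 0 0" --pt "83 0 0 0 0"

```text
clock: 22.3
position: [0.4704, -0.0421, 0.1914]
tool_rot: [3.107, 0.08, 3.084]
force: [0.5, -0.6, -0.5]
grip_width: 0.071
```

```bash
python3 v.py 12 0;  python3 - <<'E'
from h import *
ci=bot.camera_info("wrist")
for n in ["scene","wrist"]:
    im=bot.grab_frame(n); cv2.imwrite(f"pics/{n}12.png",im[:,:,::-1])
E
```

```text
[ 0.45317653 -0.56180858 -0.47102797] [ 0.47042935 -0.04214968  0.19143998] [-0.19417946  0.06778772  0.15343998]
```

View pics/side12.png

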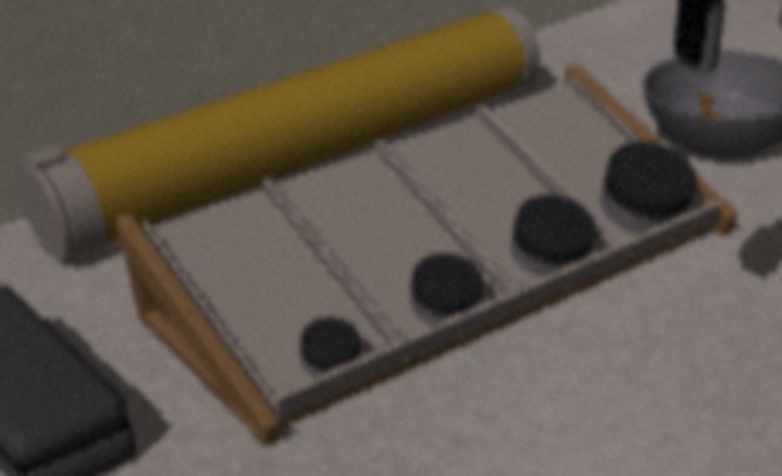

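View pics/wrist12.png

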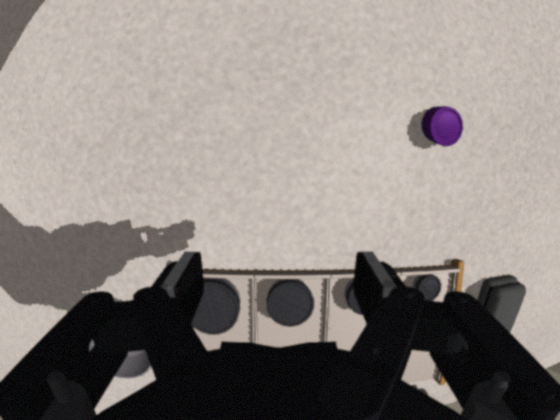

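View pics/scene12.png

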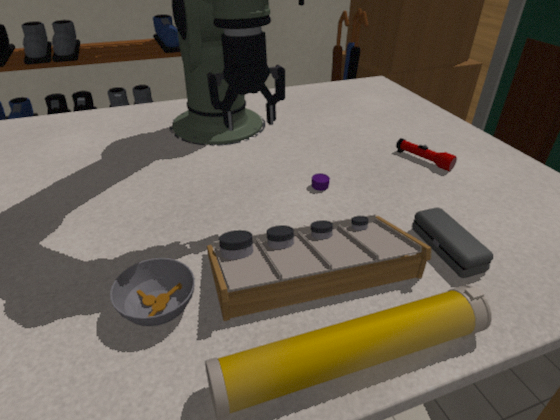

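Run:
```python
from h import *
T=[(.061,.033,0,-.0471),(.052,.028,1,-.0514),(.043,.024,2,-.0556),(.034,.020,3,-.0599)]
def tin(i,D,H,x,y,extra=0):
    c=cyl(0,0,D,H); z=x*np.tan(np.radians(18))
    X=c[:,0]*c18-c[:,2]*s18; Z=c[:,0]*s18+c[:,2]*c18
    return L2W(i,np.c_[x+X,y+c[:,1],z+Z])
for cam,off,cr in(("side",None,(130,270,120,350)),("scene",None,(190,320,190,440))):
    im=bot.grab_frame(cam)[:,:,::-1].copy(); ci=bot.camera_info(cam)
    ds=[d for d in bot.masks_of(cam,"tin_34") if d["conf"]>.3]
    for D,H,i,x in T:
        q=proj(cam,tin(i,D,H,x,0),ci); c=(bbox(q)[:2]+bbox(q)[2:])/2
        m=[d for d in ds if np.hypot(*(np.array(d["point"])-c))<14]
        if m:
            b=mb(m[0]["mask"]); r=least_squares(lambda v:bbox(proj(cam,tin(i,D,H,v[0],v[1]),ci))-b,[x,0])
            print(cam,i,"dx from place",round(r.x[0]-x,4),"y",round(r.x[1],4),np.round(r.fun,1))
        else: print(cam,i,"none",c)
        h=cv2.convexHull(q.astype(np.float32)); cv2.polylines(im,[np.round(h*8).astype(int)],True,(0,0,255),1,cv2.LINE_AA,3)
    a=im[cr[0]:cr[1],cr[2]:cr[3]]; cv2.imwrite(f"pics/fin_{cam}.png",cv2.resize(a,None,fx=3.2,fy=3.2,interpolation=cv2.INTER_CUBIC))
```

```text
side 0 dx from place 0.0031 y -0.0038 [-0.7 -1.   0.7  0.8]
side 1 dx from place 0.0046 y 0.0002 [-1.  -1.2  1.   1. ]
side 2 dx from place 0.0052 y -0.0002 [-0.7 -1.3  0.7  1.1]
side 3 dx from place 0.0071 y -0.0007 [-0.2 -1.6  0.3  1.5]
scene 0 dx from place -0.0016 y -0.0026 [-0.3 -0.7  0.3  0.5]
scene 1 dx from place 0.0031 y -0.0011 [ 0.1  0.8 -0.1 -0.6]
scene 2 dx from place 0.0045 y -0.0002 [-0.5 -0.5  0.5  0.3]
scene 3 none [358.61429269 220.89253087]
```

View pics/fin_side.png

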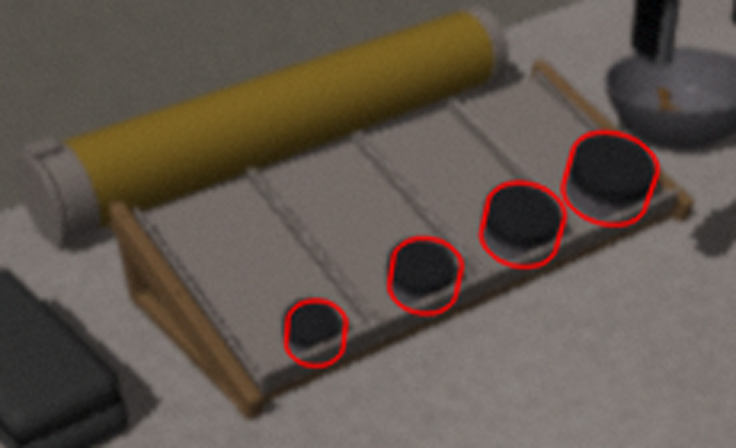

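View pics/fin_scene.png

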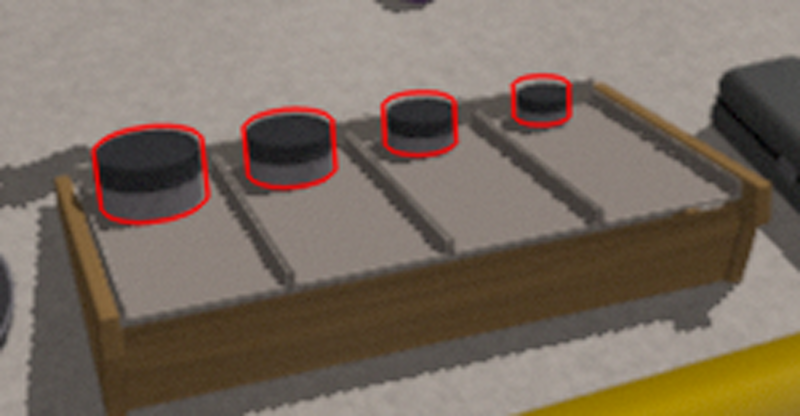

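drive_tool --pt "83 0.04 0.012 0.01 0" --pt "83 0.045 0.012 0 0" --pt "83 0.045 0.012 0 0" --pt "83 0.03 0.01 0 0" --pt "83 0 0 0 0" --pt "83 0 0 0 0"

```text
clock: 23.25
position: [0.6404, 0.0008, 0.1979]
tool_rot: [3.109, 0.076, 3.077]
force: [-0.2, -1.1, 0.5]
grip_width: 0.0711
```

Run:
```python
from h import *
im=bot.grab_frame("wrist")[:,:,::-1]; cv2.imwrite("pics/w13.png",cv2.resize(im[80:300],None,fx=1.42,fy=1.42))
cv2.imwrite("pics/w13c.png",cv2.resize(im[110:250,60:330],None,fx=2.9,fy=2.9,interpolation=cv2.INTER_CUBIC))
```

```text
(no output)
```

View pics/w13.png

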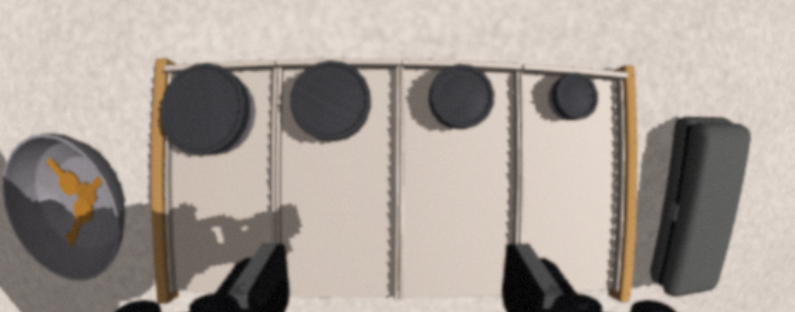

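```bash
python3 -c "
from workcell import bot
print(bot.observe()['clock'],bot.job_done())"
```

```text
the job is handed in; nothing more can be done
23.3 None
```

All four tins are in the tray, largest to smallest starting from the key bowl: tin_61, tin_52, tin_43, tin_34. Each was lowered to within about 1 mm of the floor, let go, and slid down its lane. I handed the job in at 23.3 s.

**Last checks:**
- **Position:** The last wrist, side and scene pictures show every tin lid up, flat and at the stop, about 4 mm or less off the centre line of its lane.
- **Bowl, case and purple tin:** They look unmoved in the pictures, and the arm went near none of them. I did not measure the bowl or the case again.

**Checks that disagreed:**
- **Distance from the stop:** The fit to the side picture put the tins 3 to 7 mm short of their places, most for tin_34 (7.1 mm, over the 6 mm limit). The fit to the scene picture gave −2 to +5 mm, with no detection of tin_34. I put this down to the stop hiding the tins' lower edges and a small error in my estimate of the tray's heading. The wrist picture from above shows no visible gap.
- **Tool tilt:** The tool drifted to about 0.08 rad of tilt during the job, which did not affect the grasps.

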